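Start the clamp screw in the deep well of the tile-joining jig

ROBOT

A 6-joint arm with a two-finger parallel gripper is mounted at the origin on the work surface. World frame = base frame: x ahead of the robot, y to its left, z up, the work surface at z = 0. Lengths are in m, angles in rad, forces in N, time in s.
With the tool pointing down it reaches from about 0.3 to 0.775 m from the base axis. Payload 14.6 kg.
Tool frame: the origin (TCP) lies midway between the tips of the shut fingers; the grasp point (between the pads) lies env.hold_point_z behind it (env.hold_point_z is the distance from the TCP to the grasp point, in m); z points along the fingers, y is the line along which they close (so a half turn about z gives the same grasp; the last joint's range is limited). The gripper opens to 94 mm and grips with 3 to 60 N. Pads are 16 mm wide; open, the fingers measure 119 mm over their backs; the gripper's body (75 mm by 177 mm) begins 78 mm behind the grasp point.
Start: joints at [1.074, 0.3, 1.521, -0, 1.321, -0.067], TCP at [0.229, 0.5, 0.205] pointing down, gripper open.
Joint ranges: [-3.03, 3.03], [-0.79, 2.21], [0.23, 2.52], [-1.04, 4.18], [0, 3.07], [-2.55, 2.55]. Speed limits (rad/s): [2.22, 2.22, 2.57, 3.14, 3.14, 3.14].

INTERFACE

Orientations are given as a 3x3 rotation matrix whose columns are the frame's x, y, z axes.
In Python, from rig import env gives the robot as it stands. The module is installed in compiled form; this text tells all that it offers.
- The arm moves only by the shell command python3 -m creep 'ROWS' [FORCE]. ROWS is JSON, a list of rows, each a list of 5 numbers: the shift along the tool's x, y, z in units of 30 mm (1.0 is 30 mm), then the turn about the tool's z in units of 6 degrees (1.0 is 6 degrees), then the closure in counts, from 0 (fully open) to 255 (shut). A call has exactly 10 rows; each row is the pose to reach, as a shift and turn from the pose commanded when the call began, along the tool's axes at that moment; what a row does not reach only later rows make up. A row lasts 1/12 s, in which the tool goes at most 41.7 mm and 7.16 degrees, less where a joint would pass 70% of its speed; a pose out of reach is approached as far as the arm can. A call with a gripper value outside its range is refused whole. The fingers move at their own pace and stop on an object; FORCE is the grip in N (left out, the last holds). Time passes only in rows, so rows that repeat a pose let the fingers close, or fill a call up. It gives the time, the measured TCP pose, the force, the opening and the grip force at its end, in the units of the state.
- env.sense(): the state, without advancing time (a new reading comes with each control period).
- env.grab_frame(name): name is "scene" or "top"; returns the picture (420x560x3 uint8, red, green, blue); there is no depth.
- env.get_calibration(name): a dict with "K" (3x3 intrinsics, pixels), "position" and "attitude" of the camera in the world. Camera axes: x right, y down, z forward; pixel columns grow to the right and rows downward; lengths in m; the calibration is good to about 2 mm. A picture is of the moment at which its call begins. get_calibration takes no time and is no camera call.
- env.sign_off(): hands the job in; it is judged then, once.
The state is a dict: "time": time; "q": joint angles; "qvel": joint speeds; "tau": joint torques, N m; "position": TCP position; "ee_rot": TCP orientation; "force": force on the tool from outside, world axes, zero at the start; "torque": the same for the moment, N m; "finger_gap": finger opening in m; "gripper_force": force on a finger pad.
Only numpy, scipy, OpenCV 4.12 (cv2) and the standard library are available. Lean on these libraries where they do the work, as an engineer would, in place of code of your own. Each camera call takes 0.05 s, during which the arm holds its last target. There are 200 camera calls.

TASK

A broken glazed tile is being re-joined in the jig. Take the brass screw (not the black one) out of the wooden rack, lower it upright, still held, to the bottom of the well in the grey tower with its wing in line with the white mark, and turn it clockwise about 80 degrees so that the thread catches. Then let go, leaving the screw standing in the well; leave the black screw in the rack.

Things in the scene. Friction and masses are not known exactly. Their poses are not given: they have to be found in the camera images.
- brass_screw: All-brass wing screw, 132 mm tall, 0.22 kg, upright in a hole of the rack. Origin: centre of its bottom end, z up. From there: blade 20 mm along x, 5 mm along y, 14 mm tall; round shank 18 mm thick up to 80 mm; neck 10 mm thick up to 98 mm; wing to grip, a plate 44 mm along x, 10 mm thick along y, from 98 to 132 mm. Wing and blade are parallel; half a turn makes no difference.
- black_screw: Wrong screw, to be left alone: same size, axes and origin, dark steel, black wing, plain round end. It stands in the other hole; which screw is where varies. Both stand with their lower ends 15 mm above the table, so their wings reach up to 147 mm: carry one high over the other. The rack is a brown block, 70 x 170 x 60 mm, fixed, with two holes 100 mm apart, 23 mm wide, 45 mm deep.
- well_mouth (a point): Centre of the well's mouth in the top of the jig's grey tower (90 x 90 mm, 85 mm high). z up; x along the white mark painted either side of the mouth. Lead-in cone 10 mm deep, then a 28 mm bore. At the bottom a brass insert with a slot along x (12 mm wide, 10 mm deep) for the blade; the screw stands on its floor, 67 mm below here. The rest of the jig (+y side) is lower than the top.
- insert (a joint): Turn of the threaded insert at the bottom of the well, rad: 0 at the start, growing clockwise seen from above, up to 3. The screw's blade has about 20 degrees of play in the slot either way, then drives it. It needs 0.06 N m, sinks 8 mm per full turn (the screw with it) and stays where it is left.
There are look-alikes about, which are no part of the job. Of the things that look like the brass_screw, the largest one is meant.

How it is judged:
On the way, in this order (a step that is already met when the one before it is completed fails the run):
1. the brass screw is at the bottom of the well, upright and still held (z of brass_screw in the frame of well_mouth below -0.06 m and horizontal distance between brass_screw and well_mouth below 0.01 m and angle between brass_screw's own z axis and vertical below 0.2 rad and contact force between the fingers and brass_screw above 1 N), for 0.1 s.
2. the insert has been turned clockwise by the screw (value of joint insert above 0.45 rad), for 0.1 s.
At the end, for the whole second after the job is handed in: The brass screw stands released and at rest in the well, its end at least 60 mm below the mouth and within 10 mm of the well's axis, upright within 0.2 rad (11 degrees); the insert has turned clockwise by more than 0.45 rad (26 degrees); the black screw is within 30 mm of where it began (value of joint insert above 0.45 rad and z of brass_screw in the frame of well_mouth below -0.06 m and horizontal distance between brass_screw and well_mouth below 0.01 m and angle between brass_screw's own z axis and vertical below 0.2 rad and linear speed of brass_screw below 0.02 m/s and distance of black_screw from where it was at the start of the episode below 0.03 m); the robot touches nothing.
It fails at once if the brass screw is leaned over by more than 20 degrees inside the well (cross-threaded) (horizontal distance between brass_screw and well_mouth below 0.03 m and z of brass_screw in the frame of well_mouth below -0.02 m and angle between brass_screw's own z axis and vertical above 0.35 rad).
It fails at once if the black screw is taken from the rack or knocked out of place (distance of black_screw from where it was at the start of the episode above 0.03 m).
It also fails if it takes over 53 s, if anything falls off the work surface, if the arm or the gripper's body presses on something with over 40 N, if the wrist force passes 120 N, or if a joint passes its speed limit or range.

## Working session

There is one attempt and no reset: what is moved stays moved. The work goes in short steps, Python scripts to look and compute and a shell command to move; the robot and the scene stay as the last step left them, time stands still between calls to the robot, and variables do not carry over. Pictures are saved under pics/ and viewed, at most 10 in all, crops included, and the job is handed in when it is done.

```bash
mkdir -p pics
python3 - <<'E'
from rig import env
import cv2,numpy as np
for n in("scene","top"):
    f=env.grab_frame(n);cv2.imwrite(f"pics/{n}0.png",f[:,:,::-1]);c=env.get_calibration(n)
    print(n,np.round(c["K"],1).tolist(),np.round(c["position"],3),np.round(c["attitude"],3).tolist())
s=env.sense();print(env.hold_point_z,s["time"],s["position"],np.round(s["ee_rot"],3).tolist(),s["finger_gap"])
E
```

```text
scene [[392.0, 0.0, 271.3], [0.0, 392.0, 215.3], [0.0, 0.0, 1.0]] [ 0.984 -0.211  0.607] [[0.369, 0.689, -0.624], [0.929, -0.275, 0.246], [-0.002, -0.671, -0.742]]
top [[441.0, 0.0, 274.9], [0.0, 441.0, 218.6], [0.0, 0.0, 1.0]] [ 0.452 -0.052  0.959] [[0.014, -0.995, 0.099], [-0.999, -0.011, 0.033], [-0.031, -0.099, -0.995]]
0.0188 0.1 [0.22905406 0.49976854 0.20497317] [[-0.909, 0.417, -0.0], [0.417, 0.909, -0.001], [0.0, -0.001, -1.0]] 0.09394309451519738
```

View pics/scene0.png

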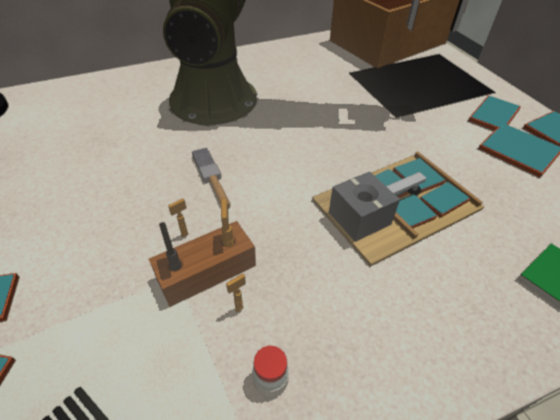

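View pics/top0.png

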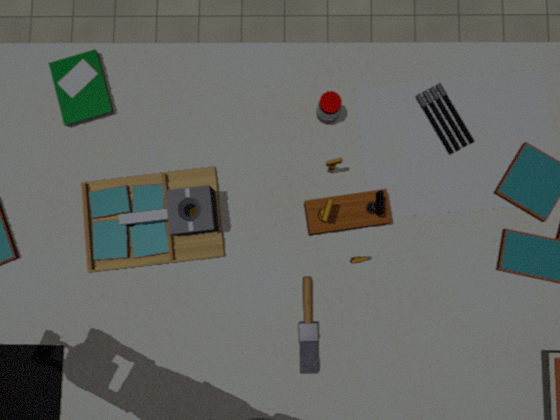

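Candidates that look like the brass screw, in the top view: (327,210) in the rack, (334,163) loose and small, (360,259) loose and small. The dark one at (377,204) is the black screw. I choose (327,210), since it's the largest and stands in the rack. Next I check it in a close crop.

```bash
cat > h.py <<'E'
from rig import env
import numpy as np
def ray(n,u,v):
    c=env.get_calibration(n);d=np.array(c["attitude"])@np.linalg.inv(c["K"])@[u,v,1.];return np.array(c["position"]),d
def onz(n,u,v,z):
    p,d=ray(n,u,v);return p+d*(z-p[2])/d[2]
def proj(n,X):
    c=env.get_calibration(n);x=np.array(c["K"])@np.array(c["attitude"]).T@(np.array(X)-c["position"]);return x[:2]/x[2]
E
python3 - <<'E'
import cv2,numpy as np
t=cv2.imread("pics/top0.png");s=cv2.imread("pics/scene0.png")
R=lambda a:cv2.resize(a,(400,300),interpolation=cv2.INTER_CUBIC)
cv2.imwrite("pics/crop0.png",np.vstack([np.hstack([R(t[180:240,300:380]),R(t[180:240,150:230])]),np.hstack([R(s[175:250,195:295]),R(s[165:240,320:420])])]))
E
```

```text
(no output)
```

View pics/crop0.png

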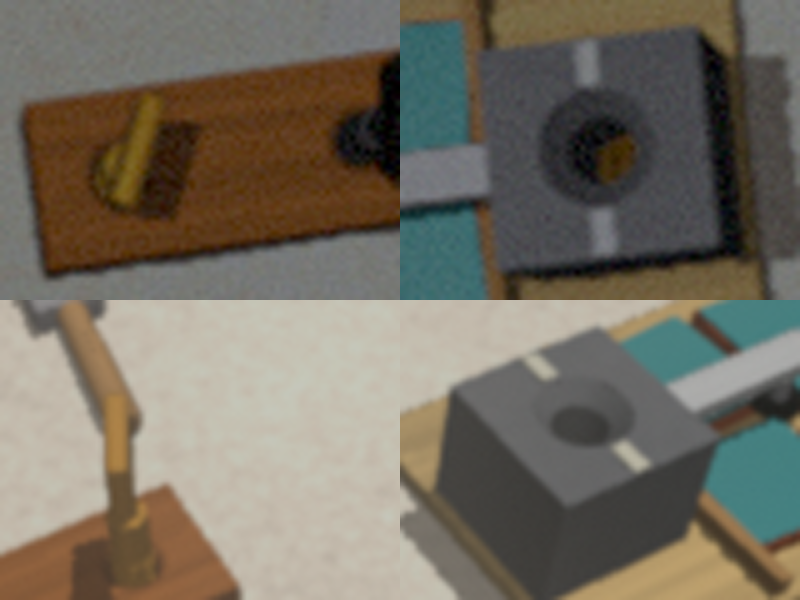

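The crop confirms it: an all-brass wing screw in the rack hole at top (327,210), and the tower mouth at about (189,209) with white marks at (187,192) and (191,226). Now I measure with masks.

```bash
cat >> h.py <<'E'
import cv2
def blobs(img,box,lo,hi,amin=8):
    x0,y0,x1,y1=box;h=cv2.cvtColor(img[y0:y1,x0:x1],cv2.COLOR_RGB2HSV);m=cv2.inRange(h,lo,hi)
    return [(c.reshape(-1,2)+[x0,y0]) for c in cv2.findContours(m,0,1)[0] if len(c)>3 and cv2.contourArea(c)>amin]
E
python3 - <<'E'
from h import *
t=env.grab_frame("top");s=env.grab_frame("scene")
h=cv2.cvtColor(t,cv2.COLOR_RGB2HSV);print("wing",h[210,327],"rack",h[225,340],"mark",h[192,187],h[226,191],"tower",h[226,175])
for c in blobs(t,(310,190,345,232),(19,120,90),(32,255,255)):
    (u,v),w,a=cv2.minAreaRect(c.astype(np.float32));b=cv2.boxPoints(((u,v),w,a))
    P=np.array([onz("top",*p,.147)[:2] for p in b]);print("brass",u,v,w,a,P.round(4).tolist(),P.mean(0))
M=[]
for c in blobs(t,(178,186,200,236),(0,0,115),(180,70,255),4):
    u,v=c.mean(0);M.append(onz("top",u,v,.085));print("mark",u,v,M[-1])
hs=cv2.cvtColor(s,cv2.COLOR_RGB2HSV);print(hs[205,225],hs[245,245])
for c in blobs(s,(215,190,235,222),(10,100,80),(28,255,255)):print("scene",cv2.minAreaRect(c.astype(np.float32)))
# hand-read checks
a,b=onz("top",330,199.5,.147),onz("top",325.2,221,.147);print("hand wing",a,b,(a+b)/2,np.degrees(np.arctan2(*(a-b)[1::-1])))
a,b=onz("top",187.4,192.4,.085),onz("top",190.8,226.4,.085);print("hand mark",(a+b)/2,np.degrees(np.arctan2(*(a-b)[1::-1])),onz("top",189.4,209.4,.085))
# scene: mouth & wing top, from crop
print("scene mouth",onz("scene",366,193.5,.085),"marks",onz("scene",320+140/4,165+67/4,.085),onz("scene",320+232/4,165+156/4,.085))
print("scene wing top",onz("scene",195+117/4,175+95/4,.147))
r=[onz("top",300+x/5,180+y/5,.06) for x,y in((25,103),(47,272))];print("rack end",r)
E
```

```text
wing [ 23 219 120] rack [ 16 195  90] mark [ 90   6 122] [115  13 121] tower [113  28  83]
brass 325.60272216796875 208.91622924804688 (7.57271146774292, 22.12996482849121) 17.10272979736328 [[0.5338, -0.1062], [0.5733, -0.118], [0.5693, -0.1314], [0.5298, -0.1195]] [ 0.55156952 -0.11876526]
mark 190.27777777777777 225.94444444444446 [0.52214201 0.14596637 0.085     ]
mark 186.94117647058823 192.2941176470588 [0.59013188 0.15497336 0.085     ]
[ 17 146 166] [ 13 138 142]
scene ((223.75294494628906, 204.88821411132812), (32.43110275268555, 9.544938087463379), 77.47119140625)
hand wing [ 0.56916416 -0.12682971  0.147     ] [ 0.52908788 -0.11806892  0.147     ] [ 0.54912602 -0.12244932  0.147     ] -12.331047894130029
hand mark [0.55558188 0.14945966 0.085     ] 7.587897685238891 [0.55545094 0.14883486 0.085     ]
scene mouth [0.56011905 0.1482494  0.085     ] marks [0.52404091 0.14523225 0.085     ] [0.59213642 0.15450956 0.085     ]
scene wing top [ 0.53485597 -0.11702933  0.147     ]
rack end [array([ 0.57896423, -0.08371672,  0.06      ]), array([ 0.50958396, -0.09314676,  0.06      ])]
```

```bash
cat >> h.py <<'E'
def go(x,y,z,wing):
    """units to bring TCP to x,y,z with tool y square to wing direction (deg)"""
    s=env.sense();R=np.array(s["ee_rot"]);d=R.T@(np.array([x,y,z])-s["position"])/.03
    yaw=np.degrees(np.arctan2(R[1,1],R[0,1]))-90
    t=(wing-yaw+90)%180-90
    print("rows",d.round(2),"turn",round(-t/6,2),"t",round(s["time"],2),"pos",np.round(s["position"],4),"wingyaw",round(yaw,1),"q",np.round(s["q"],2),"gap",round(s["finger_gap"],4),"F",np.round(s["force"],1),"T",np.round(s["torque"],2),"gf",round(float(s["gripper_force"]),1))
E
python3 -m creep '[[-1,-0.8,0,-0.1,0],[-2,-1.6,0,-0.2,0],[-3,-2.4,0,-0.4,0],[-4,-3.1,0,-0.6,0],[-5,-3.9,0,-0.8,0],[-6,-4.7,0,-1,0],[-7,-5.5,0,-1.2,0],[-8,-6.3,0,-1.4,0],[-9,-7.1,0,-1.6,0],[-10,-7.85,0,-2.05,0]]' 25; python3 -c "
from h import *
go(.549,-.1225,.205,-12.3)"
```

```text
time: 1.03
position: [0.4041, 0.159, 0.2056]
ee_rot: [[-0.977, 0.213, 0.0], [0.213, 0.977, 0.0], [-0.0, 0.0, -1.0]]
force: [1.0, 0.3, 0.2]
finger_gap: 0.0941
gripper_force: 0.0
rows [-6.72 -8.14  0.02] turn 0.0 t 1.03 pos [0.4041 0.159  0.2056] wingyaw -12.3 q [ 0.29  0.04  1.83 -0.    1.28 -1.07] gap 0.0941 F [1.  0.3 0.2] T [ 0.07 -0.01  0.02] gf 0.0
```

```bash
python3 -m creep '[[-0.8,-0.9,0,0,0],[-1.6,-1.9,0,0,0],[-2.4,-2.9,0,0,0],[-3.2,-3.9,0,0,0],[-4,-4.9,0,0,0],[-4.8,-5.9,0,0,0],[-5.6,-6.9,0,0,0],[-6.3,-7.7,0,0,0],[-6.7,-8.1,0,0,0],[-6.72,-8.14,0,0,0]]'
python3 - <<'E'
from h import *
go(.549,-.1225,.113,-12.3)
f=env.grab_frame("scene");cv2.imwrite("pics/a.png",cv2.resize(f[130:280,130:330,::-1],(800,600)))
E
```

```text
time: 1.87
position: [0.5493, -0.1233, 0.2046]
ee_rot: [[-0.976, 0.216, -0.001], [0.216, 0.976, -0.0], [0.001, -0.0, -1.0]]
force: [-0.9, 0.6, -0.1]
finger_gap: 0.094
gripper_force: 0.0
rows [0.01 0.03 3.05] turn -0.03 t 1.87 pos [ 0.5493 -0.1233  0.2046] wingyaw -12.5 q [-0.29  0.33  1.48 -0.    1.33 -1.64] gap 0.094 F [-0.9  0.6 -0.1] T [ 0.01 -0.06 -0.02] gf 0.0
```

View pics/a.png

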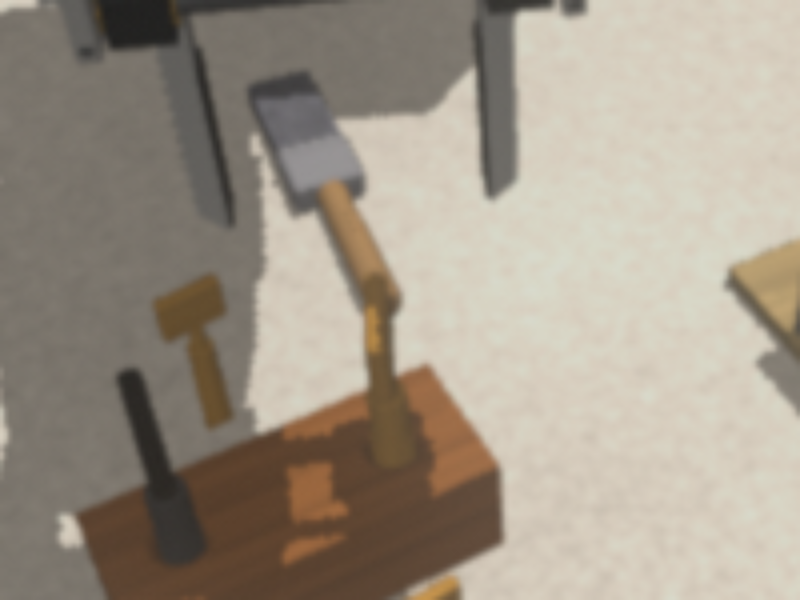

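The open fingers, with tips at crop (225,220) and (500,195), straddle the brass wing at (378,310), and the black screw at (130,450) is clear. I descend and grip.

```bash
python3 -m creep '[[0,0,0.6,0,0],[0,0,1.2,0,0],[0,0,1.8,0,0],[0,0,2.4,0,0],[0,0,2.8,0,0],[0,0,3.0,0,0],[0,0,3.05,0,0],[0,0,3.05,0,90],[0,0,3.05,0,180],[0,0,3.05,0,255]]' 25 >/dev/null; python3 -m creep '[[0,0,0,0,255],[0,0,0,0,255],[0,0,0,0,255],[0,0,0,0,255],[0,0,0,0,255],[0,0,0,0,255],[0,0,0,0,255],[0,0,0,0,255],[0,0,0,0,255],[0,0,0,0,255]]' 40; python3 -c "
from h import *
go(.549,-.1225,.225,-12.3)"
```

```text
time: 3.58
position: [0.5486, -0.1207, 0.1139]
ee_rot: [[-0.977, 0.213, 0.0], [0.213, 0.977, -0.0], [-0.0, -0.0, -1.0]]
force: [-0.0, -2.8, 0.3]
finger_gap: 0.011
gripper_force: 2.9
rows [-0.03 -0.05 -3.7 ] turn -0.0 t 3.58 pos [ 0.5486 -0.1207  0.1139] wingyaw -12.3 q [-0.28  0.42  1.59 -0.    1.14 -1.64] gap 0.011 F [-0.  -2.8  0.3] T [-0.46 -0.05 -0.02] gf 2.9
```

```bash
python3 -m creep '[[0,0,0,0,255],[0,0,0,0,255],[0,0,0,0,255],[0,0,0,0,255],[0,0,0,0,255],[0,0,0,0,255],[0,0,0,0,255],[0,0,0,0,255],[0,0,0,0,255],[0,0,0,0,255]]' 40; python3 -c "
from h import *
go(.549,-.1225,.225,-12.3)"
```

```text
time: 4.42
position: [0.5486, -0.1207, 0.114]
ee_rot: [[-0.977, 0.214, 0.0], [0.214, 0.977, 0.0], [-0.0, 0.0, -1.0]]
force: [-1.9, 1.4, 2.7]
finger_gap: 0.0095
gripper_force: 40.0
rows [-0.03 -0.05 -3.7 ] turn -0.0 t 4.42 pos [ 0.5486 -0.1207  0.114 ] wingyaw -12.3 q [-0.28  0.42  1.59  0.    1.14 -1.64] gap 0.0095 F [-1.9  1.4  2.7] T [0.44 0.27 0.07] gf 40.0
```

Firm grip. Lifting.

```bash
python3 -m creep '[[0,0,-0.2,0,255],[0,0,-0.6,0,255],[0,0,-1,0,255],[0,0,-1.5,0,255],[0,0,-2,0,255],[0,0,-2.5,0,255],[0,0,-3,0,255],[0,0,-3.5,0,255],[0,0,-3.8,0,255],[0,0,-3.8,0,255]]' 40 | grep -E "gap|force"
python3 - <<'E'
from h import *
go(.557,.150,.225,7.6)
f=env.grab_frame("scene");g=env.grab_frame("top")
cv2.imwrite("pics/b.png",np.hstack([cv2.resize(f[100:250,170:270,::-1],(400,600)),cv2.resize(g[150:270,290:370,::-1],(400,600))]))
E
```

```text
force: [0.4, -0.5, -2.7]
finger_gap: 0.01
gripper_force: 40.0
rows [1.68 8.88 0.18] turn -3.32 t 5.25 pos [ 0.5493 -0.121   0.2308] wingyaw -12.3 q [-0.28  0.31  1.45 -0.    1.38 -1.64] gap 0.01 F [ 0.4 -0.5 -2.7] T [0.03 0.02 0.01] gf 40.0
```

View pics/b.png

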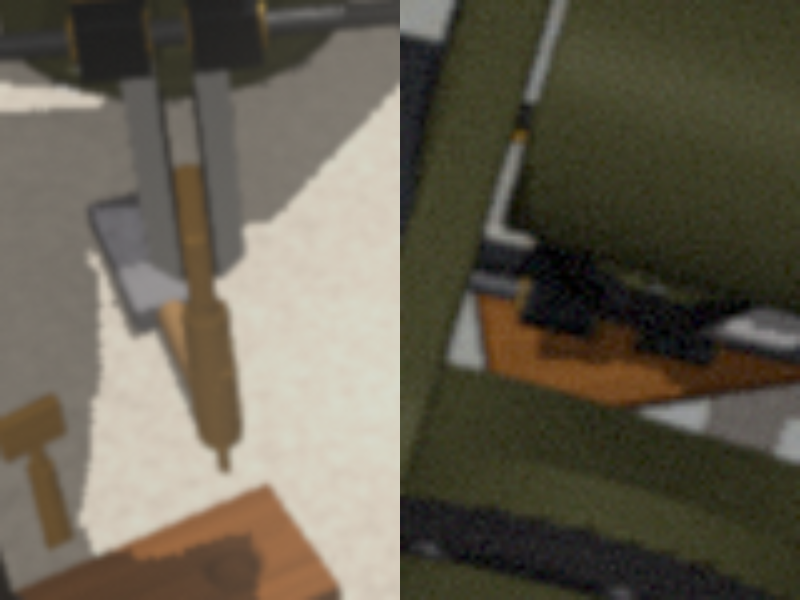

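Run:
```python
from h import *
p=np.array([.5493,-.121,.2308])
for dz in(-.098,.034):print(dz,proj("scene",p+[0,0,dz]))
for dx in(.01,):print("dx",proj("scene",p+[dx,0,-.098]),"dz",proj("scene",p+[0,0,-.088]))
f=env.grab_frame("scene")
for c in blobs(f,(208,135,240,222),(8,110,60),(28,255,255),20):print(c.min(0),c.max(0),c[c[:,1].argmax()],c[c[:,1].argmin()],cv2.minAreaRect(c.astype(np.float32)))
```

```text
-0.098 [225.30192765 211.26814696]
0.034 [216.8769465  147.10273435]
dx [227.1167853  215.45980388] dz [224.75431842 207.09750587]
[211 143] [228 213] [225 213] [215 143] ((217.89517211914062, 178.32888793945312), (70.7046127319336, 14.140922546386719), 81.11934661865234)
```

The screw hangs upright in the fingers: the tip is at scene (225,215) and the wing top at (216,142), matching the prediction within about 2 px. Carrying it to the tower.

```bash
python3 -m creep '[[0.1,0.6,0,-0.2,255],[0.3,1.6,0,-0.6,255],[0.5,2.6,0,-1,255],[0.7,3.6,0,-1.4,255],[0.9,4.6,0,-1.8,255],[1.1,5.6,0,-2.2,255],[1.3,6.6,0,-2.6,255],[1.5,7.6,0,-3,255],[1.6,8.4,0,-3.2,255],[1.68,8.88,0,-3.32,255]]' | grep gap; python3 -m creep '[[0,0,0,0,255],[0,0,0,0,255],[0,0,0,0,255],[0,0,0,0,255],[0,0,0,0,255],[0,0,0,0,255],[0,0,0,0,255],[0,0,0,0,255],[0,0,0,0,255],[0,0,0,0,255]]'|grep gap
python3 - <<'E'
from h import *
go(.557,.150,.118,7.6)
f=env.grab_frame("scene");cv2.imwrite("pics/c.png",cv2.resize(f[85:245,310:430,::-1],(600,800))[200:])
c=np.array(env.sense()["position"]);print("tip pred",proj("scene",c-[0,0,.098]),"mouth",proj("scene",[.557,.15,.085]))
E
```

```text
finger_gap: 0.0099
finger_gap: 0.0098
rows [-0.02 -0.01  3.67] turn -0.0 t 7.07 pos [0.5562 0.1503 0.228 ] wingyaw 7.6 q [ 0.2   0.34  1.41 -0.    1.39 -1.5 ] gap 0.0098 F [ 0.1  0.  -2.2] T [ 0.01  0.04 -0.02] gf 40.0
tip pred [370.25605735 174.11886036] mouth [365.94866571 192.18012385]
```

View pics/c.png

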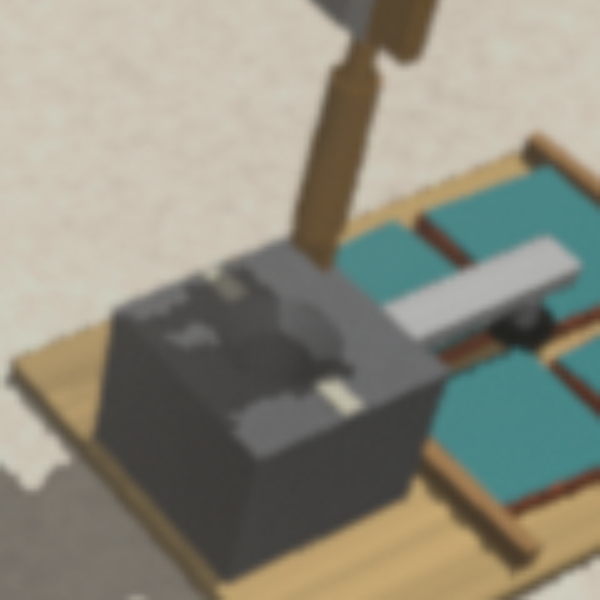

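The tip's bottom at crop (315,265) is unclear, so I zoom in and compare with the projection.

Run:
```python
from h import *
f=env.grab_frame("scene");o=f[95:185,350:410,::-1].copy();o=cv2.resize(o,(400,600),interpolation=cv2.INTER_CUBIC)
g=env.grab_frame("top")[170:260,150:240,::-1];cv2.imwrite("pics/d.png",np.hstack([o,cv2.resize(g,(400,600))]))
c=np.array(env.sense()["position"])
for h in(0,14,80,98,132):print(h,((proj("scene",c+[0,0,h/1000-.098])-[350,95])*6.667).round())
```

```text
0 [135. 527.]
14 [145. 488.]
80 [195. 287.]
98 [210. 226.]
132 [240. 105.]
```

View pics/d.png

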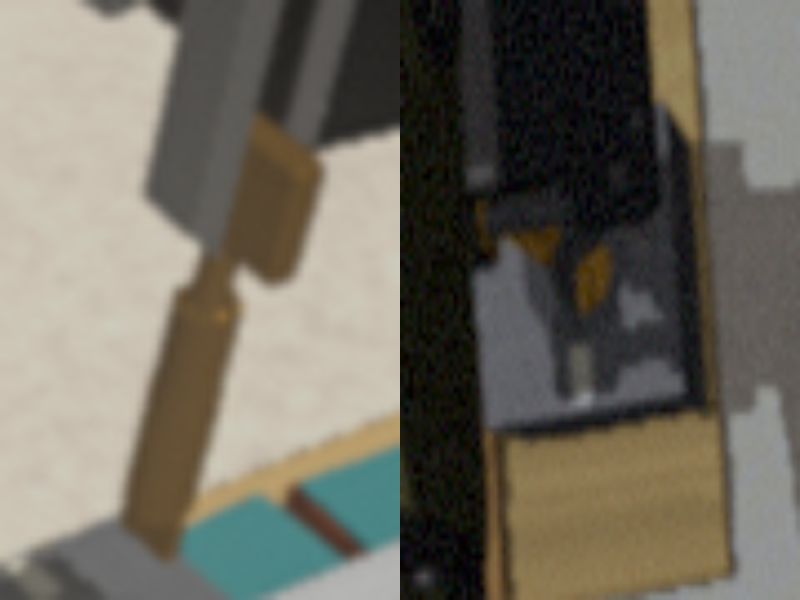

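The tip does line up after all: the blade covers the crop at (150–175, 515–558), in front of the tower edge. The screw sits about 2 px right and 1–2 px down of prediction, so it's offset roughly (+3,+2) mm. I shift by that and lower until the tip is just above the mouth.

```bash
python3 -c "
from h import *
go(.554,.1485,.193,7.6)"; python3 -m creep '[[0.08,-0.05,0.1,0,255],[0.08,-0.05,0.3,0,255],[0.08,-0.05,0.5,0,255],[0.08,-0.05,0.7,0,255],[0.08,-0.05,0.9,0,255],[0.08,-0.05,1.1,0,255],[0.08,-0.05,1.17,0,255],[0.08,-0.05,1.17,0,255],[0.08,-0.05,1.17,0,255],[0.08,-0.05,1.17,0,255]]' | grep gap
python3 - <<'E'
from h import *
go(.554,.1485,.117,7.6)
f=env.grab_frame("scene");cv2.imwrite("pics/e.png",cv2.resize(f[135:225,320:420,::-1],(667,600),interpolation=cv2.INTER_CUBIC))
E
```

```text
rows [ 0.08 -0.05  1.17] turn -0.0 t 7.22 pos [0.5562 0.1503 0.228 ] wingyaw 7.6 q [ 0.2   0.34  1.41 -0.    1.39 -1.5 ] gap 0.0097 F [-0.2  0.2 -3. ] T [ 0.06 -0.01  0.01] gf 40.0
finger_gap: 0.0093
rows [0.01 0.   2.54] turn -0.0 t 8.05 pos [0.5542 0.1485 0.1932] wingyaw 7.6 q [ 0.2   0.36  1.47 -0.    1.31 -1.51] gap 0.0093 F [-0.4 -0.2 -2.5] T [ 0.04  0.03 -0.  ] gf 40.0
```

View pics/e.png

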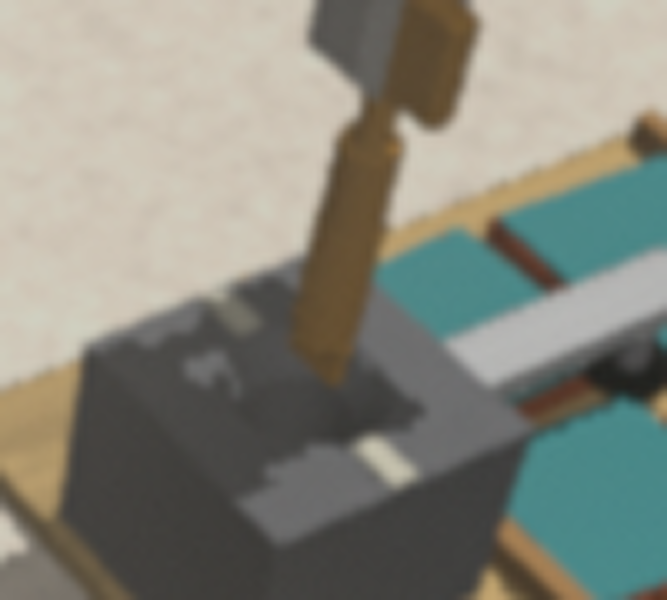

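The tip at crop (318,360), about 9 mm above the mouth, is centred over the marks' midpoint (310,386) once height is allowed for. Lowering.

```bash
python3 -m creep '[[0,0,0.15,0,255],[0,0,0.3,0,255],[0,0,0.45,0,255],[0,0,0.6,0,255],[0,0,0.75,0,255],[0,0,0.9,0,255],[0,0,1.05,0,255],[0,0,1.2,0,255],[0,0,1.3,0,255],[0,0,1.3,0,255]]' | grep -E "gap|pos|force"; python3 -m creep '[[0,0,0.1,0,255],[0,0,0.2,0,255],[0,0,0.3,0,255],[0,0,0.4,0,255],[0,0,0.5,0,255],[0,0,0.6,0,255],[0,0,0.7,0,255],[0,0,0.8,0,255],[0,0,0.8,0,255],[0,0,0.8,0,255]]' | grep -E "gap|pos|force"; python3 -c "
from h import *
go(.554,.1485,.117,7.6)"
```

```text
position: [0.5538, 0.1484, 0.1531]
force: [-0.9, -1.1, -2.3]
finger_gap: 0.0094
gripper_force: 40.0
position: [0.554, 0.1485, 0.1297]
force: [0.1, 0.6, -2.2]
finger_gap: 0.0096
gripper_force: 40.0
rows [-0.    0.    0.42] turn -0.0 t 9.77 pos [0.554  0.1485 0.1297] wingyaw 7.6 q [ 0.2   0.42  1.54  0.    1.18 -1.51] gap 0.0096 F [ 0.1  0.6 -2.2] T [ 0.05 -0.02 -0.03] gf 40.0
```

```bash
python3 -m creep '[[0,0,0.05,0,255],[0,0,0.1,0,255],[0,0,0.15,0,255],[0,0,0.2,0,255],[0,0,0.25,0,255],[0,0,0.3,0,255],[0,0,0.34,0,255],[0,0,0.38,0,255],[0,0,0.38,0,255],[0,0,0.38,0,255]]' | grep -E "gap|pos|force"; python3 -c "
from h import *
go(.554,.1485,.117,7.6)"
```

```text
position: [0.554, 0.1485, 0.1184]
force: [0.0, -0.8, -3.0]
finger_gap: 0.0101
gripper_force: 40.0
rows [0.   0.   0.05] turn -0.0 t 10.6 pos [0.554  0.1485 0.1184] wingyaw 7.6 q [ 0.2   0.44  1.55 -0.    1.16 -1.51] gap 0.0101 F [ 0.  -0.8 -3. ] T [0.02 0.02 0.07] gf 40.0
```

Blade is in the slot (end about 66 mm deep) with no side force. Turning clockwise.

```bash
python3 -m creep '[[0,0,0.02,0,255],[0,0,0.02,0.7,255],[0,0,0.02,1.4,255],[0,0,0.02,2.1,255],[0,0,0.02,2.8,255],[0,0,0.02,3.5,255],[0,0,0.02,4.2,255],[0,0,0.02,4.9,255],[0,0,0.03,5.6,255],[0,0,0.03,6.3,255]]' | grep -E "gap|pos|force"; python3 -c "
from h import *
go(.554,.1485,.117,7.6)"
```

```text
position: [0.5546, 0.1494, 0.1178]
force: [3.6, 5.9, -4.4]
finger_gap: 0.0096
gripper_force: 40.0
rows [ 0.   -0.04  0.03] turn -6.33 t 11.43 pos [0.5546 0.1494 0.1178] wingyaw -30.4 q [ 0.2   0.44  1.55  0.    1.16 -0.84] gap 0.0096 F [ 3.6  5.9 -4.4] T [ 1.78 -0.95  0.05] gf 40.0
```

```bash
python3 -m creep '[[0,0.06,0,0.7,255],[0,0.06,0,1.4,255],[0,0.06,0.01,2.1,255],[0,0.06,0.01,2.8,255],[0,0.06,0.02,3.5,255],[0,0.06,0.02,4.2,255],[0,0.06,0.02,4.9,255],[0,0.06,0.03,5.6,255],[0,0.06,0.03,6.3,255],[0,0.06,0.03,7,255]]' | grep -E "gap|pos|force"; python3 -c "
from h import *
go(.554,.1485,.117,7.6)"
```

```text
position: [0.556, 0.1506, 0.1171]
force: [6.7, 3.8, -5.8]
finger_gap: 0.0097
gripper_force: 40.0
rows [-0.05 -0.08  0.  ] turn -13.33 t 12.27 pos [0.556  0.1506 0.1171] wingyaw -72.4 q [ 0.2   0.44  1.54  0.    1.15 -0.11] gap 0.0097 F [ 6.7  3.8 -5.8] T [ 1.06 -1.73  0.1 ] gf 40.0
```

```bash
python3 -m creep '[[0,0.06,0,0.5,255],[0,0.08,0,1,255],[0,0.08,0,1,255],[0,0.08,0,1,255],[0,0.08,0,1,200],[0,0.08,0,1,180],[0,0.08,0,1,140],[0,0.08,0,1,100],[0,0.08,0,1,60],[0,0.08,0,1,0]]' | grep -E "gap|pos|force"; python3 -m creep '[[0,0,0,0,0],[0,0,0,0,0],[0,0,0,0,0],[0,0,-0.3,0,0],[0,0,-0.8,0,0],[0,0,-1.4,0,0],[0,0,-2.2,0,0],[0,0,-3,0,0],[0,0,-3.6,0,0],[0,0,-4,0,0]]' | grep -E "gap|pos|force";python3 - <<'E'
from h import *
f=env.grab_frame("scene");cv2.imwrite("pics/f.png",cv2.resize(f[100:250,300:440,::-1],(560,600),interpolation=cv2.INTER_CUBIC))
go(.45,.15,.28,0)
E
```

```text
position: [0.5572, 0.1507, 0.1167]
force: [0.0, -0.7, 0.5]
finger_gap: 0.046
gripper_force: 0.0
position: [0.5576, 0.1509, 0.2397]
force: [0.2, -0.4, 0.3]
finger_gap: 0.0939
gripper_force: 0.0
rows [ 0.7  -3.53 -1.31] turn -13.03 t 13.98 pos [0.5581 0.151  0.2414] wingyaw -78.2 q [ 0.2   0.34  1.39 -0.    1.41 -0.01] gap 0.0938 F [0.8 0.8 1.7] T [-0.04  0.03  0.01] gf 0.0
```

View pics/f.png

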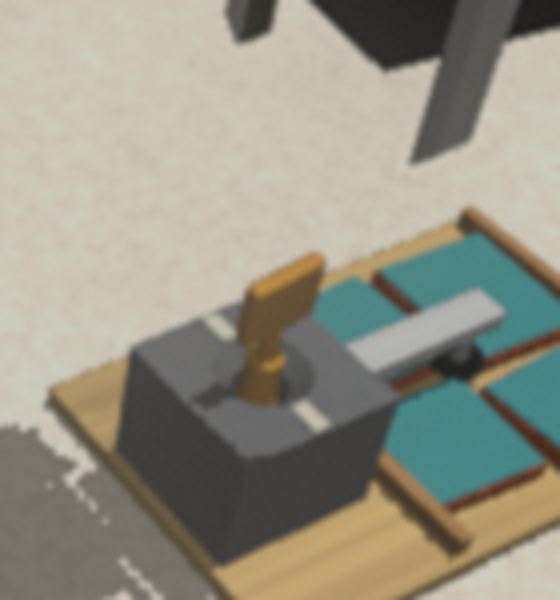

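The screw stands released in the well: wing top mid at crop (286,274), shank shoulder at (265,358). I check the lean numerically and let it settle.

Run:
```python
from h import *
b=np.array([.557,.15,.0165])
for h in(.08,.132):print(h,(proj("scene",b+[0,0,h])-[300,100])*4)
print("mouth",(proj("scene",[.557,.15,.085])-[300,100])*4)
for d in([.01,0,0],[0,.01,0]):print("d",(proj("scene",b+[0,0,.132]+np.array(d))-proj("scene",b+[0,0,.132]))*4)
f=env.grab_frame("scene")
for c in blobs(f,(350,155,385,203),(8,100,70),(28,255,255),20):print(c.min(0),c.max(0),((c[c[:,1]<172]-[300,100])*4).tolist())
t=env.grab_frame("top")
for c in blobs(t,(160,185,215,240),(15,120,70),(32,255,255),6):
    (u,v),w,a=cv2.minAreaRect(c.astype(np.float32));print("top",u,v,w,a,onz("top",u,v,.1485))
```

```text
0.08 [268.14973023 351.16397282]
0.132 [289.17717586 266.39632366]
mouth [263.79466285 368.72049538]
d [12.05519144 13.92581499]
d [19.47278549 -5.49262563]
[360 163] [383 200] [[312, 252], [308, 256], [304, 256], [300, 260], [296, 260], [292, 264], [288, 264], [284, 268], [280, 268], [276, 272], [272, 276], [268, 276], [264, 280], [260, 280], [256, 284], [252, 284], [316, 284], [320, 280], [324, 280], [328, 276], [332, 276], [328, 276], [324, 276], [320, 272], [316, 268], [320, 264], [320, 260], [320, 256], [316, 256]]
top 189.31033325195312 210.27587890625 (2.971125364303589, 6.685031890869141) 68.19859313964844 [0.54629402 0.13435981 0.1485    ]
top 182.85296630859375 204.4117889404297 (5.578319072723389, 22.79834747314453) 75.96376037597656 [0.55718441 0.14685001 0.1485    ]
```

The wing top is about 3 mm from the well axis in the top view, so the lean is only 1–2°. The screw turned about 86° with at most 20° of play, so the insert has gone well past 26°. Handing in.

```bash
python3 -c "
from rig import env
print(env.sign_off())"
```

```text
the job is handed in; nothing more can be done
None
```

The job is handed in: the brass screw stands released and upright in the well after a clockwise turn of about 86°, the black screw was left in the rack, and the sign-off returned no verdict.

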